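# Set the stop dial and hold a lock blank in the corner of a key-shop jig

## Robot

A 6-joint arm with a two-finger parallel gripper is mounted at the origin on the work surface. World frame = base frame: x ahead of the robot, y to its left, z up, the work surface at z = 0. Lengths are in m, angles in rad, forces in N, time in s.
With the tool pointing down it reaches from about 0.375 to 0.975 m from the base axis. Payload 3.8 kg.
Tool frame: the origin (TCP) lies at the very end of the fingers, on their centre line; the grasp point (between the pads) lies 19 mm behind it (bot.pinch_z is the distance from the TCP to the grasp point, in m); x points along the fingers, y is the direction in which the jaws open and shut, and the axes are right-handed (so a half turn about x gives the same grasp; the last joint's range is limited). The gripper opens to 85 mm and grips with 20 to 120 N. Pads are 22 mm wide; open, the fingers measure 114 mm over their backs; the gripper's body (76 mm by 85 mm) begins 54 mm behind the grasp point. The pads swing forward as they close: fully open they stand 13 mm farther back than shut.
Start: joints at [1.074, 0.264, 1.604, -0, 1.274, -0.037], TCP at [0.3, 0.605, 0.231] pointing down, gripper open.
Joint ranges: [-2.63, 2.63], [-0.94, 2.18], [0.31, 2.57], [-1.31, 4.45], [0, 2.66], [-2.55, 2.55]. Speed limits (rad/s): [2.57, 2.57, 3.14, 3.14, 3.14, 3.14].

## Interface

Orientations are given as a rotation vector (axis times angle).
In Python, from workcell import monitor, imaging, finish_job, bot gives the robot as it stands.
- The arm moves only by the tool jog_arm, never from a script. Its argument "rows" is a list of rows, each a list of 7 numbers: the shift along the tool's x, y, z in m, then the turn, a rotation vector about the tool's x, y, z in rad, then the opening in per cent of the stroke, from 0 (shut) to 100 (fully open). A call has 1 to 20 rows; each row is the pose to reach, as a shift and turn from the pose measured when the call began, along the tool's axes at that moment; what a row does not reach only later rows make up. A row lasts 1/10 s, in which the tool goes at most 50 mm and 8.59 degrees, less where a joint would pass 70% of its speed; a pose out of reach is approached as far as the arm can. A call with a gripper value outside its range is refused whole. The fingers move at their own pace and stop on an object; "force" is the grip in N (left out, the last holds). Time passes only in rows, so rows that repeat a pose let the fingers close. It gives the time, the measured TCP pose, the force and the opening at its end, in the units of the state.
- monitor.read_state(): the state, without advancing time (a new reading comes with each control period).
- imaging.read_camera(name): name is "scene" or "top" or "wrist"; returns the picture (420x560x3 uint8, blue, green, red); there is no depth.
- imaging.camera_params(name): a dict with "fx", "fy", "cx", "cy" (pixels), "k1" (the pictures are not rectified: a ray, as slopes to the right and down, at radius r is drawn at 1 + k1 r^2 times it, then the intrinsics apply), "T" (4x4, takes a point from camera to world coordinates); the wrist camera has in their place "T_tool_cam" (4x4, takes a point from camera to tool coordinates, whose origin is the TCP and whose axes are the tool frame's). Camera axes: x right, y down, z forward; pixel columns grow to the right and rows downward; lengths in m; the calibration is good to about 2 mm. A picture is of the moment at which its call begins: read the wrist's pose just before it. camera_params takes no time and is no camera call.
- finish_job(): hands the job in, once; it reports no verdict.
The state is a dict: "time": time; "q": joint angles; "joint_vel": joint speeds; "joint_torque": joint torques, N m; "tool_pos": TCP position; "tcp_rot": TCP orientation; "wrist_force": force on the tool from outside, world axes, zero at the start; "torque": the same for the moment, N m; "width": opening from 0.0 (shut) to 1.0 (fully open).
Only numpy, scipy, OpenCV 4.12 (cv2) and the standard library are available. Lean on these libraries where they do the work, as an engineer would, in place of code of your own. Each camera call takes 0.05 s, during which the arm holds its last target. There are 200 camera calls.

## Task

First turn the black dial on the jig clockwise until its white line points at the red index mark, and let go of it; this brings the blue stop to its place. Then lay the brass lock blank flat on the jig's steel bed with one end up against the blue stop, and press it firmly against the red fence and down on the bed together with one diagonal push of the fingers, its long side flush with the fence. Finish while still holding that push (do not let go), and leave the other things on the bench where they are.

Things in the scene. Friction and masses are not known exactly. Their poses are not given: they have to be found in the camera images.
- dial_grip (a point): Black dial near one end of the jig's grey base (150 x 310 x 18 mm, fixed): round skirt 50 mm wide, on it an upright bar grip 48 x 14 mm, 32 mm tall, top 62 mm above the bench. Point on the dial's axis in the bar, 55 mm above the bench. Frame turns with the dial: bar along x, white line pointing to -x, z up. Takes about 0.25 N m to turn; stays where it is left.
- dial (a joint): Dial angle in rad, growing clockwise seen from above, range 0 to 2.2; starts at 0.05 to 0.45, the red mark lies 0.4 to 1.5 rad further clockwise. At 0 the bar is square to the fence, the dial's axes are the bed's, and the white line points away from the fence. A rack moves the blue stop 12 mm per rad along the fence towards the bed's middle.
- index_ring: Flat silver scale ring, 82 mm wide, around the foot of the dial, fixed, with small black ticks and one broad red index mark on its rim. Origin on the dial's axis. The mark lies from the centre along the ring's -x axis: the dial is set when the dial's and the ring's -x axes point the same way.
- bed: Steel bed of the jig, 110 mm (x) by 200 mm (y), its top 24 mm above the bench. Origin: centre of its top face; z up, +x to the fence (away from the robot), +y along the fence towards stop and dial. The fence's face is 55 mm from the origin along +x; the other long edge is open. Bed, fence and stop are ground and oiled: friction on them is about 0.25.
- fence: Red fence, 200 mm long, 16 mm thick, upright along the far long side of the bed, its top 28 mm above the bed. Origin: foot of its face, at bed height, in the middle of its length. Same axes as the bed: its face looks to -x (the open side), y runs along the fence.
- stop_face (a point): Blue stop block, lying across the bed square to the fence, 100 mm long, 14 mm thick, top 28 mm above the bed. Point on its face that looks to -y (to the free part of the bed), at bed height, 50 mm from the fence's face. Axes as the bed's. It moves only with the dial; friction holds it against about 18 N, and harder shoves would turn the dial.
- blank: Brass lock-body blank, 0.34 to 0.5 kg, loose on the bench: a stepped bar 80 mm long (y). Lower part 48 mm wide (x), 14 mm tall; on it, in the middle, a rib 24 mm wide, 12 mm tall, full length, leaving a ledge 12 mm wide along each long side. Height 26 mm; two dark bores on top. Origin: centre of its underside, z up. Either end may go to the stop.
- padlock: Bystander: brass padlock standing on the bench, 20 x 40 mm, 64 mm tall. Leave alone.
- brush: Bystander: brush lying on the bench. Leave alone.
- screwdriver: Bystander: screwdriver lying at the back. Leave alone.
- tin: Bystander: tin with a purple label, 76 mm wide, 90 mm tall. Leave alone.
- oil: Bystander: oil bottle with a yellow label, 44 mm wide, 120 mm tall. Leave alone.
- key_a: Bystander: loose brass key, 55 mm long, 4 mm thick. Leave alone.
- key_b: Bystander: loose steel key, 55 mm long, 4 mm thick. Leave alone.
Things that resemble listed ones, but are neither listed nor needed, are in the scene too. Leave any turquoise look-alike of the blank alone.

How it is judged:
On the way, in this order (a step that is already met when the one before it is completed fails the run):
1. the dial's white line points at the red mark and the dial is let go (angle between the x axis of dial_grip and the x axis of index_ring, either way round below 0.14 rad and contact force between the fingers and dial below 0.1 N), for 0.2 s.
2. the blank lies flat on the bed (z of blank in the frame of bed between -0.003 and 0.003 m and angle between blank's own z axis and vertical below 0.06 rad and contact force between blank and bed above 1.5 N), for 0.2 s.
At the end, for the whole second after the job is handed in: Dial within 0.14 rad of the red mark; blank at rest, flat on the bed (3 mm, 0.06 rad), flush with the fence (3 mm, 0.05 rad), end within 3.5 mm of the stop; fingers press it with over 6 N, it bears on the fence with over 3 N and on the bed with over 8.5 N (weight included) through the last second (angle between the x axis of dial_grip and the x axis of index_ring, either way round below 0.14 rad and z of blank in the frame of bed between -0.003 and 0.003 m and angle between blank's own z axis and vertical below 0.06 rad and angle between the y axis of blank and the y axis of fence, either way round below 0.05 rad and y of blank in the frame of stop_face between -0.0435 and -0.038 m and x of blank in the frame of fence between -0.027 and -0.021 m and contact force between the fingers and blank above 6 N and contact force between blank and fence above 3 N and contact force between blank and bed above 8.5 N and linear speed of blank below 0.01 m/s); the arm keeps its last pose, push and grip.
It fails at once if a bystander on the bench is displaced by more than 30 mm (distance of any of padlock, brush, screwdriver, tin, oil, key_a, key_b from where it was at the start of the episode above 0.03 m).
It also fails if it takes over 64 s, if anything falls off the work surface, if the arm or the gripper's body presses on something with over 40 N, if the wrist force passes 120 N, or if a joint passes its speed limit or range.

## Working session

There is one attempt and no reset: what is moved stays moved. The work goes in short steps, Python scripts to look and compute and a tool call to move; the robot and the scene stay as the last step left them, time stands still between calls to the robot, and variables do not carry over. Pictures are saved under pics/ and viewed, about 8 in all and at most 12, crops included, and the job is handed in when it is done.

Besides the shell and the picture viewer there is one more tool, called after "Emit:" in YAML: its name, and indented under it one key for each argument. jog_arm: Moves the arm, as the interface text tells. Its arguments: {"type":"object","properties":{"rows":{"type":"array","items":{"type":"array","items":{"type":"number"}}},"force":{"type":"number"}},"required":["rows"]}

```bash
ls; mkdir -p pics
python3 - <<'E'
from workcell import monitor, imaging
import cv2,numpy as np
print(monitor.read_state())
for n in("top","scene"):
    im=imaging.read_camera(n); cv2.imwrite(f"pics/{n}0.png",im)
    print(n,{k:np.round(v,4).tolist() for k,v in imaging.camera_params(n).items()})
print({k:np.round(v,4).tolist() for k,v in imaging.camera_params("wrist").items()})
E
```

```text
pics
{'time': 0.0, 'q': array([ 1.07412278e+00,  2.64747124e-01,  1.60538825e+00,  1.37496627e-05,
        1.27369666e+00, -3.69255266e-02]), 'joint_vel': array([-0.00056989, -0.00100325,  0.0005571 , -0.00018823,  0.00204232,
       -0.00027084]), 'joint_torque': array([ 9.67317028e-04, -5.15091741e+01, -3.67327523e+01, -3.49309266e-05,
        1.26078946e-02,  1.73887707e-05]), 'tool_pos': array([0.29917423, 0.60425628, 0.2299584 ]), 'tcp_rot': array([ 0.35883534,  1.54117031, -0.36224789]), 'wrist_force': array([ 1.20491756, -0.50392674,  0.17371405]), 'torque': array([-0.02726776,  0.00607   ,  0.07168485]), 'width': 1.0004439111331667}
top {'fx': 546.9513, 'fy': 546.9513, 'cx': 278.3789, 'cy': 215.6545, 'k1': 0.0723, 'T': [[0.0008, -0.9838, 0.1791, 0.2895], [-1.0, -0.0017, -0.0051, 0.0289], [0.0053, -0.1791, -0.9838, 1.6775], [0.0, 0.0, 0.0, 1.0]]}
scene {'fx': 394.0555, 'fy': 394.0555, 'cx': 279.7497, 'cy': 206.3072, 'k1': 0.0255, 'T': [[-0.5931, 0.4784, -0.6476, 1.2084], [0.8048, 0.3296, -0.4935, 0.5493], [-0.0227, -0.8139, -0.5805, 0.6283], [0.0, 0.0, 0.0, 1.0]]}
{'fx': 291.0529, 'fy': 291.0529, 'cx': 279.7064, 'cy': 211.6847, 'k1': -0.0435, 'T_tool_cam': [[0.0002, -0.3239, 0.9461, -0.1419], [1.0, 0.0001, -0.0002, -0.0009], [-0.0, 0.9461, 0.3239, -0.0834], [0.0, 0.0, 0.0, 1.0]]}
```

View pics/top0.png

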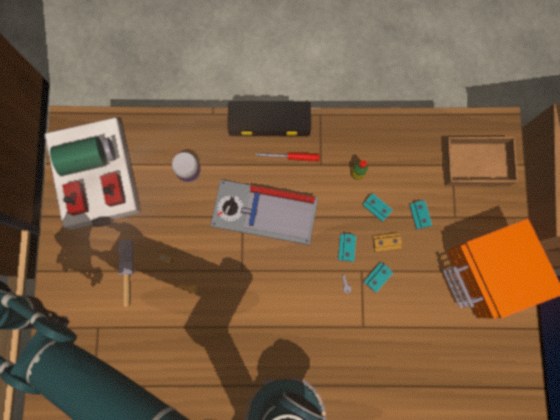

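View pics/scene0.png

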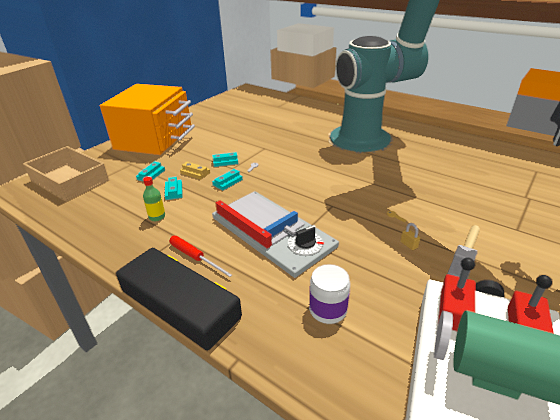

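The top view shows the dial at about (230,207), the red fence from (252,187) to (313,200), the brass blank at (388,242) and turquoise look-alikes around it. The scene view agrees. Next I measure coarse positions.

```bash
cat > h.py <<'E'
from workcell import monitor, imaging, bot
import cv2,numpy as np
from scipy.spatial.transform import Rotation as R
def look(name):
    s=monitor.read_state(); p=imaging.camera_params(name)
    if name=="wrist":
        W=np.eye(4);W[:3,:3]=R.from_rotvec(s["tcp_rot"]).as_matrix();W[:3,3]=s["tool_pos"];T=W@p["T_tool_cam"]
    else: T=np.array(p["T"])
    return imaging.read_camera(name),p,T
def cast(uv,z,p,T):
    uv=np.atleast_2d(np.float64(uv)); d=(uv-[p["cx"],p["cy"]])/[p["fx"],p["fy"]]
    u=d.copy()
    for _ in range(20): u=d/(1+p["k1"]*(u**2).sum(1,keepdims=True))
    r=np.c_[u,np.ones(len(u))]@T[:3,:3].T; o=T[:3,3]
    return o+r*((z-o[2])/r[:,2])[:,None]
def mask(im,lo,hi):
    return cv2.inRange(cv2.cvtColor(im,cv2.COLOR_BGR2HSV),np.array(lo),np.array(hi))
def red(im): return mask(im,(0,150,80),(6,255,255))|mask(im,(174,150,80),(180,255,255))
def blobs(m,amin):
    c,_=cv2.findContours(m,cv2.RETR_EXTERNAL,cv2.CHAIN_APPROX_NONE)
    return [x for x in c if cv2.contourArea(x)>amin]
def toworld_rect(c,z,p,T):
    w=cast(c.reshape(-1,2),z,p,T); (x,y),sz,a=cv2.minAreaRect((w[:,:2]*1000).astype(np.float32))
    a=np.deg2rad(a)
    if sz[0]<sz[1]: a+=np.pi/2; sz=sz[::-1]
    a=(a+np.pi/2)%np.pi-np.pi/2
    return np.round([x,y,sz[0],sz[1]],1),round(a,3) # a: long-axis direction
E
python3 - <<'E'
from h import *
im,p,T=look("top")
for n,m,z,A in(("red",red(im),.052,60),("blue",mask(im,(108,100,60),(125,255,255)),.052,40),("brass",mask(im,(15,110,90),(28,255,255)),.026,80)):
    for c in blobs(m,A): print(n,cv2.boundingRect(c),cv2.contourArea(c),*toworld_rect(c,z,p,T))
print("dial",cast([230,207],.05,p,T),"keys",cast([[347,284],[165,258]],0,p,T))
cv2.imwrite("pics/t1.png",cv2.resize(im[150:310,190:450],None,fx=3,fy=3,interpolation=cv2.INTER_CUBIC))
print(bot.__dict__ if hasattr(bot,'__dict__') else dir(bot))
E
```

```text
red (251, 185, 64, 18) 332.0 [654.4   8.9 195.3  19.9] 1.384
red (64, 182, 23, 32) 347.5 [639.1 635.   96.6  51.9] 0.296
red (102, 173, 20, 31) 341.5 [667.8 524.2  92.1  48.8] 0.243
red (288, 153, 32, 8) 188.5 [770.7 -56.8  95.5  22.3] -1.569
blue (250, 193, 9, 32) 78.5 [607.7  95.1  97.2  10.7] -0.185
brass (380, 398, 48, 22) 237.0 [  31.5 -336.   133.2   56.3] -1.56
brass (177, 389, 57, 31) 215.0 [ 55.9 222.7 166.6  75. ] 1.298
brass (0, 380, 14, 40) 374.5 [ 63.  786.4 108.1  35.3] 0.111
brass (190, 373, 32, 19) 90.5 [102.2 230.1  90.1  49.4] 1.566
brass (170, 343, 40, 34) 178.0 [157.5 283.7  97.4  92.5] 1.102
brass (427, 339, 37, 23) 144.0 [ 193.5 -465.3  105.8   61.8] -1.56
brass (462, 335, 31, 26) 102.0 [ 207.6 -562.7   92.2   39.3] 1.029
brass (306, 331, 46, 59) 348.5 [ 166.1 -123.7  154.3  100.1] 0.828
brass (0, 330, 20, 33) 452.0 [208.  797.1  90.2  53.1] 0.012
brass (306, 327, 241, 93) 3626.0 [ 131.2 -401.4  679.5  242.4] 1.509
brass (288, 303, 35, 28) 83.5 [286.3 -61.5 114.6  39.5] 0.919
brass (58, 292, 54, 66) 713.0 [273.5 572.1 204.8 128.1] 0.488
brass (426, 288, 18, 29) 
[... 462 characters left out ...]
0 [450.1 792.6 189.9  44.4] -0.004
brass (176, 220, 43, 32) 188.0 [522.8 267.6 117.6  93.9] 1.393
brass (446, 197, 33, 23) 105.5 [ 615.5 -537.6   83.5   69. ] -1.104
brass (327, 159, 62, 40) 376.0 [ 693.  -223.5  196.9   99.9] -1.059
brass (307, 140, 42, 39) 204.5 [ 782.2 -141.3  154.    64.5] 0.78
brass (323, 136, 133, 136) 4352.5 [ 642.9 -323.7  424.2  368.1] -0.247
brass (426, 108, 27, 29) 90.0 [ 887.8 -480.2  106.4   61.2] 0.276
brass (340, 108, 28, 28) 159.5 [ 902.5 -210.3   91.    70.5] -0.675
brass (442, 107, 80, 36) 225.0 [ 909.9 -622.7  256.7   97.9] 1.246
dial [[0.61220951 0.1670419  0.05      ]] keys [[ 0.38386751 -0.18884728  0.        ]
 [ 0.46258917  0.36702115  0.        ]]
{}
```

View pics/t1.png

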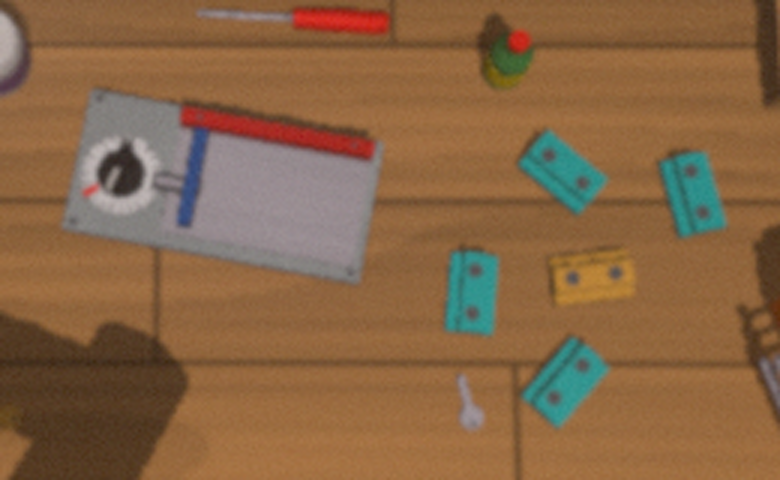

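The crop shows the dial at (120,172) with its white line towards lower left. The red mark is at (92,190), the blue stop at (193,177) and the brass blank at (593,276), close between the turquoise look-alikes. Next I compute the move to a look pose above the dial.

```bash
cat >> h.py <<'E'
def jog(pos,yawy,s=None):
    """shift & rotvec in tool axes to TCP pos, pointing down, tool y at world yaw yawy"""
    s=s or monitor.read_state(); C=R.from_rotvec(s["tcp_rot"]); x=np.array([0,0,-1.]);y=np.array([np.cos(yawy),np.sin(yawy),0])
    G=R.from_matrix(np.c_[x,y,np.cross(x,y)])
    sh=C.inv().apply(np.array(pos)-s["tool_pos"]); rv=(C.inv()*G).as_rotvec()
    m=C.as_matrix(); print("tool y,z",m[:,1].round(3),m[:,2].round(3),"q6",s["q"][5].round(3),"shift",sh.round(4),"rot",rv.round(4))
E
python3 - <<'E'
from h import *
for y in(.98,.98-np.pi): jog([.612,.16,.16],y)
E
```

```text
tool y,z [ 0.444  0.896 -0.002] [ 0.896 -0.444 -0.   ] q6 -0.037 shift [ 0.0707 -0.2593  0.4775] rot [1.31e-01 1.00e-04 1.80e-03]
tool y,z [ 0.444  0.896 -0.002] [ 0.896 -0.444 -0.   ] q6 -0.037 shift [ 0.0707 -0.2593  0.4775] rot [-3.0106e+00 -2.8000e-03  1.0000e-04]
```

Emit:
jog_arm:
  rows:
    - [0.005,-0.02,0.04,0.01,0,0,60]
    - [0.01,-0.045,0.08,0.02,0,0,50]
    - [0.015,-0.065,0.12,0.03,0,0,50]
    - [0.02,-0.085,0.16,0.04,0,0,50]
    - [0.025,-0.11,0.2,0.05,0,0,50]
    - [0.03,-0.13,0.24,0.06,0,0,50]
    - [0.035,-0.152,0.28,0.08,0,0,50]
    - [0.045,-0.174,0.32,0.09,0,0,50]
    - [0.05,-0.195,0.36,0.1,0,0,50]
    - [0.055,-0.217,0.4,0.11,0,0,50]
    - [0.06,-0.239,0.44,0.12,0,0,50]
    - [0.071,-0.259,0.477,0.13,0,0.002,50]
    - [0.071,-0.259,0.477,0.13,0,0.002,50]
    - [0.071,-0.259,0.477,0.13,0,0.002,50]

```text
time: 1.55
tool_pos: [0.6115, 0.1594, 0.1587]
tcp_rot: [0.464, 1.522, -0.464]
wrist_force: [-1.0, -1.2, -1.3]
width: 0.503
```

Run:
```python
from h import *
im,p,T=look("wrist"); cv2.imwrite("pics/w1.png",im); print(monitor.read_state()["tool_pos"],p["k1"])
for n,m,z,A in(("red",red(im),.052,30),("blue",mask(im,(108,100,60),(125,255,255)),.052,100)):
    for c in blobs(m,A): print(n,cv2.boundingRect(c),cv2.contourArea(c),*toworld_rect(c,z,p,T))
```

```text
[0.61126768 0.16045766 0.15913005] -0.04347011510288981
red (183, 389, 7, 11) 36.0 [739.8 -61.6  18.6   5.9] -1.04
red (103, 318, 31, 26) 161.5 [624.6 -62.4  51.3   7.9] -1.423
red (166, 292, 37, 21) 278.0 [641.6  23.3  42.6  13.5] 1.392
red (239, 266, 35, 38) 692.0 [661.4  93.4  45.3  27.9] 1.379
red (301, 159, 12, 16) 73.5 [591.2 199.6  13.3   5. ] -1.033
blue (190, 187, 62, 89) 809.0 [602.8 100.   94.7  20.5] -0.179
```

View pics/w1.png

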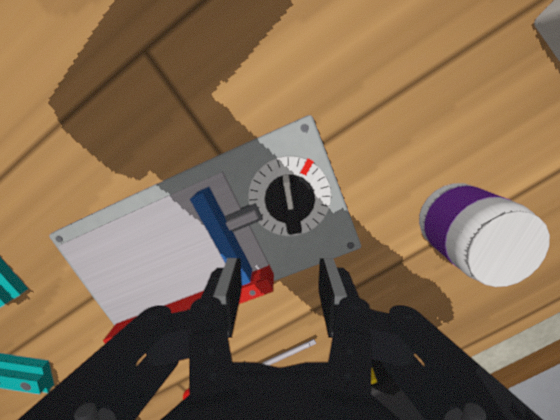

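The wrist view shows the ring around (290,195), the red mark at (307,167) and the white line pointing up at (288,180). The stop is at (222,235). I measure the ring, bar and mark.

Run:
```python
from h import *
im,p,T=look("wrist")
rm=red(im); c=[c for c in blobs(rm,30) if 270<cv2.boundingRect(c)[0]<340 and cv2.boundingRect(c)[1]<220][0]
mk=cast(c.reshape(-1,2),.02,p,T).mean(0); print("mark",mk)
# ring: bright low-sat + dark dial; fit circle to its outer rim in world at z=.02
hsv=cv2.cvtColor(im,cv2.COLOR_BGR2HSV); 
print("vals", [im[y,x].tolist() for x,y in((258,195),(320,205),(289,165),(340,215),(289,185),(296,215))])
roi=np.zeros(im.shape[:2],np.uint8); cv2.circle(roi,(290,197),55,255,-1)
m=cv2.inRange(hsv,np.array((0,0,175)),np.array((180,70,255)))&roi
b=cv2.morphologyEx(m,cv2.MORPH_CLOSE,np.ones((5,5)))
c=max(blobs(b,100),key=cv2.contourArea); h=cv2.convexHull(c)
w=cast(h.reshape(-1,2),.02,p,T)[:,:2]*1000
print("ring",cv2.minEnclosingCircle(w.astype(np.float32)),cv2.minAreaRect(w.astype(np.float32)))
# line
wl=cv2.inRange(hsv,np.array((0,0,120)),np.array((180,60,255)))&roi
for c in blobs(wl,8):
    print(cv2.boundingRect(c),*toworld_rect(c,.062,p,T))
cv2.imwrite("pics/w2.png",cv2.resize(im[140:260,220:360],None,fx=5,fy=5,interpolation=cv2.INTER_CUBIC))
```

```text
mark [0.5974087  0.19877252 0.02      ]
vals [[132, 132, 133], [91, 94, 93], [214, 216, 218], [99, 101, 98], [61, 62, 65], [31, 32, 30]]
ring ((605.5072021484375, 195.11962890625), 38.4256477355957) ((603.7080688476562, 203.61993408203125), (75.24642944335938, 34.25014877319336), 11.949853897094727)
(283, 182, 9, 27) [600.7 173.7  23.4   3.9] -0.428
(248, 142, 97, 94) [598.6 178.8  81.2  75.8] -0.176
```

View pics/w2.png

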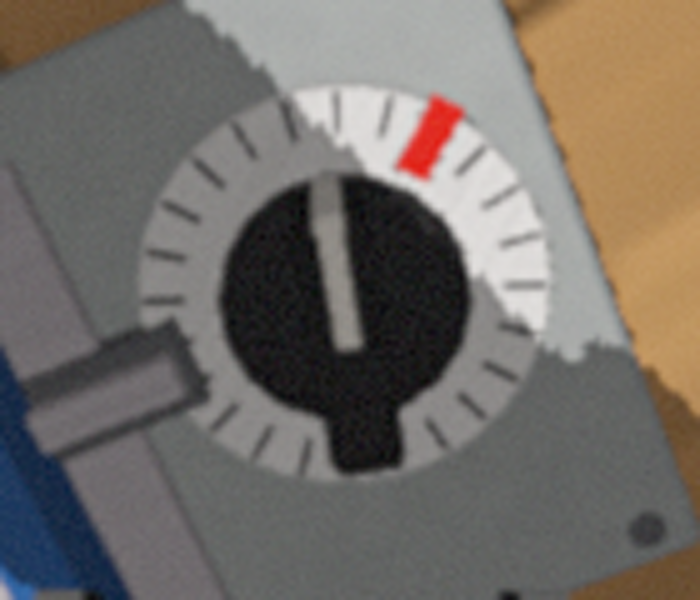

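The crop shows the ring rim spanning columns 138–551 and rows 85–480. The red mark runs from (413,172) to (447,100). The white line on the bar's top runs from (346,350) to (326,225).

Run:
```python
from h import *
_,p,T=look("wrist"); o=np.array([220,140]); f=lambda u:np.array(u)/5+o-.4
rim=cast(f([[138,282],[551,282],[344,85],[344,480]]),.02,p,T)
print(rim); A=(rim[0]+rim[1])/2; 
# circle fit
xy=rim[:,:2]; a=np.linalg.lstsq(np.c_[2*xy,np.ones(4)],(xy**2).sum(1),rcond=None)[0]; c=a[:2]; print("ctr",c,"r",np.sqrt(a[2]+c@c))
mk=cast(f([[413,172],[447,100]]),.02,p,T)[:,:2]; print(mk, "r",np.linalg.norm(mk-c,axis=1))
l=cast(f([[346,350],[326,225]]),.062,p,T)[:,:2]; print(l,np.linalg.norm(l-c,axis=1))
an=lambda v:np.arctan2(v[1],v[0])
print("mark ang",an(mk.mean(0)-c),an(mk[1]-mk[0]),"line ang",an(l[1]-l[0]),an(l[1]-c))
s=blue=None
```

```text
[[0.58949043 0.13527306 0.02      ]
 [0.6356079  0.20425953 0.02      ]
 [0.57959935 0.19121296 0.02      ]
 [0.64865085 0.14597906 0.02      ]]
ctr [0.6141733 0.168681 ] r 0.04140572107292822
[[0.60129198 0.19315968]
 [0.5930412  0.20616826]] r [0.02766106 0.04303325]
[[0.61234509 0.16875621]
 [0.59187903 0.17811999]] [0.00182976 0.0242101 ]
mark ang 2.072798483118238 2.1360247826998364 line ang 2.712496499341249 2.741093211483331
```

Run:
```python
from h import *
jog([.6138,.1687,.037],1.145)
```

```text
tool y,z [0.555 0.832 0.   ] [ 0.832 -0.555 -0.   ] q6 -0.764 shift [ 0.1228  0.0073 -0.0018] rot [-0.1629 -0.0002 -0.0005]
```

Emit:
jog_arm:
  rows:
    - [0.02,0.004,-0.001,-0.08,0,0,50]
    - [0.05,0.0075,-0.002,-0.163,0,0,50]
    - [0.08,0.0075,-0.002,-0.163,0,0,50]
    - [0.1,0.0075,-0.002,-0.163,0,0,50]
    - [0.118,0.0075,-0.002,-0.163,0,0,50]
    - [0.1225,0.0075,-0.002,-0.163,0,0,50]
    - [0.1225,0.0075,-0.002,-0.163,0,0,20]
    - [0.1225,0.0075,-0.002,-0.163,0,0,5]
    - [0.1225,0.0075,-0.002,-0.163,0,0,5]
    - [0.1225,0.0075,-0.002,-0.163,0,0,5]
  force: 40

```text
time: 2.7
tool_pos: [0.614, 0.1692, 0.0387]
tcp_rot: [0.335, 1.544, -0.333]
wrist_force: [-3.7, -0.6, 3.8]
width: 0.156
```

Emit:
jog_arm:
  rows:
    - [0,0,0,0.08,0,0,5]
    - [0,0,0,0.17,0,0,5]
    - [0,0,0,0.26,0,0,5]
    - [0,0,0,0.35,0,0,5]
    - [0,0,0,0.44,0,0,5]
    - [0,0,0,0.53,0,0,5]
    - [0,0,0,0.6,0,0,5]
    - [0,0,0,0.63,0,0,5]
    - [0,0,0,0.63,0,0,5]
    - [0,0,0,0.63,0,0,5]
    - [0,0,0,0.63,0,0,50]
    - [0,0,0,0.63,0,0,50]
    - [0,0,0,0.63,0,0,50]
    - [-0.03,0,0,0.63,0,0,50]
    - [-0.08,0,0,0.63,0,0,50]
    - [-0.12,0,0,0.63,0,0,50]
    - [-0.12,0,0,0.63,0,0,50]

```text
time: 4.4
tool_pos: [0.6194, 0.1704, 0.1676]
tcp_rot: [0.83, 1.399, -0.811]
wrist_force: [0.3, 0.6, 1.0]
width: 0.501
```

Run:
```python
from h import *
im,p,T=look("wrist"); print(monitor.read_state()["tool_pos"])
R0=cv2.resize(im[110:270,190:370],None,fx=4,fy=4,interpolation=cv2.INTER_CUBIC)
cv2.imwrite("pics/w3.png",R0)
from scipy.spatial.transform import Rotation
uv=(np.linalg.inv(T)@[.614,.1687,.02,1])[:3]; print(uv[:2]/uv[2]*p["fx"]+[p["cx"],p["cy"]])
```

```text
[0.61732471 0.16992569 0.16409618]
[272.8311469 195.2446121]
```

View pics/w3.png

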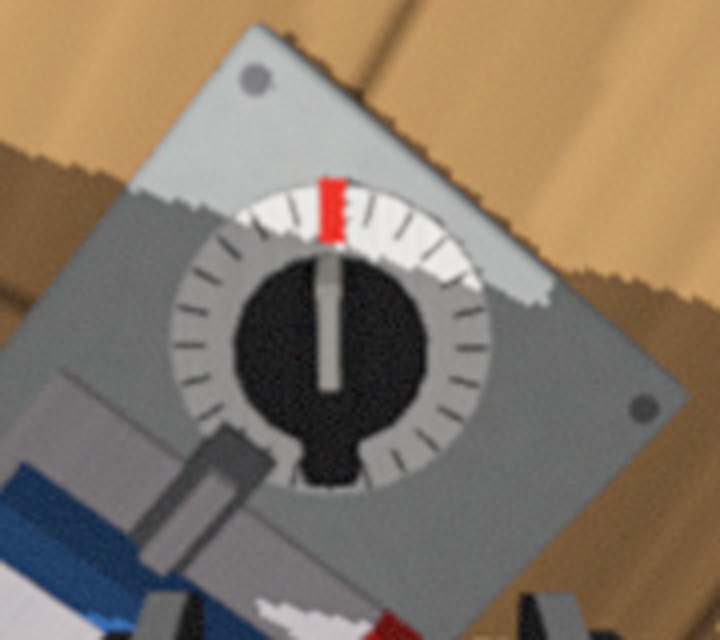

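The dial is set: the line at col 329 meets the mark at col 332, with the ring centre at col 331. Next I find the brass blank coarsely and aim a close look at it.

Run:
```python
from h import *
im,p,T=look("top")
print("brass",cast([190+593/3,150+276/3],.026,p,T), "ends",cast([[190+553/3,150+279/3],[190+634/3,150+273/3]],.02,p,T))
jog([.53,-.28,.2],1.5)
```

```text
brass [[ 0.50946049 -0.31162683  0.026     ]] ends [[ 0.50707493 -0.27228212  0.02      ]
 [ 0.51345266 -0.35441017  0.02      ]]
tool y,z [0.87  0.493 0.005] [ 0.493 -0.87   0.001] q6 -0.286 shift [-0.0403 -0.2955  0.3491] rot [-0.9847  0.0035 -0.0046]
```

Run:
```python
from h import *
jog([.59,.01,.2],-.187)
```

```text
tool y,z [0.87  0.493 0.005] [ 0.493 -0.87   0.001] q6 -0.286 shift [-0.0394 -0.1004  0.1263] rot [ 0.7023 -0.0011 -0.0055]
```

Emit:
jog_arm:
  rows:
    - [-0.01,-0.02,0.02,0.12,0,0,50]
    - [-0.02,-0.045,0.055,0.25,0,0,50]
    - [-0.03,-0.07,0.085,0.38,0,0,50]
    - [-0.0395,-0.09,0.11,0.52,0,0,50]
    - [-0.0395,-0.1,0.126,0.64,0,0,50]
    - [-0.0395,-0.1,0.126,0.7,0,-0.005,50]
    - [-0.0395,-0.1,0.126,0.702,0,-0.0055,50]
    - [-0.0395,-0.1,0.126,0.702,0,-0.0055,50]
    - [-0.0395,-0.1,0.126,0.702,0,-0.0055,50]

```text
time: 5.4
tool_pos: [0.5896, 0.0109, 0.199]
tcp_rot: [1.344, 1.118, -1.345]
wrist_force: [-0.1, 0.2, -0.3]
width: 0.497
```

Run:
```python
from h import *
im,p,T=look("wrist"); cv2.imwrite("pics/w4.png",im); print(monitor.read_state()["tool_pos"])
for n,m,z,A in(("red",red(im),.052,30),("blue",mask(im,(100,80,40),(130,255,255)),.052,100)):
    for c in blobs(m,A): print(n,cv2.boundingRect(c),cv2.contourArea(c),*toworld_rect(c,z,p,T))
jog([.51,-.312,.2],.078)
```

```text
[0.58980037 0.011003   0.19928293]
red (434, 173, 26, 82) 1656.0 [759.8 -41.7  94.   25. ] 1.517
red (327, 84, 30, 184) 3174.5 [651.7  12.6 190.1  19.8] 1.389
blue (230, 111, 105, 15) 1440.0 [605.7  87.   98.8  12.9] -0.185
tool y,z [ 0.983 -0.184 -0.002] [-0.184 -0.983 -0.001] q6 0.16 shift [-0.001  -0.019   0.3322] rot [-0.263  -0.0011  0.0015]
```

View pics/w4.png

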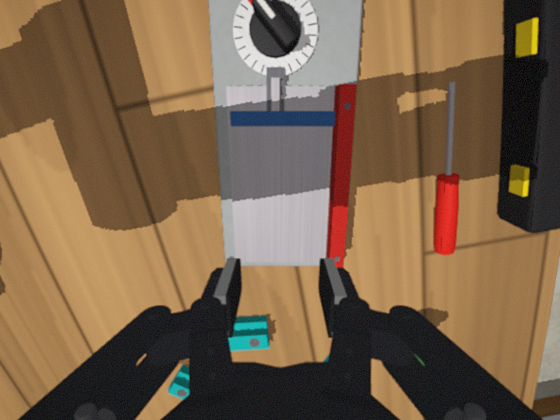

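The view shows the fence at cols 327–357, the stop from (230,111) to (335,126) and the bed clear. Next I fit the edge lines.

```bash
cat > bedfit.py <<'E'
from h import *
im=cv2.imread("pics/w4.png"); p=imaging.camera_params("wrist")
# pose as measured at that picture
W=np.eye(4);s=monitor.read_state();W[:3,:3]=R.from_rotvec(s["tcp_rot"]).as_matrix();W[:3,3]=s["tool_pos"];T=W@p["T_tool_cam"]
m=red(im);m[:,400:]=0;L=[];Rr=[]
for v in range(135,250,2):
    u=np.flatnonzero(m[v]); L.append((u[0]-.5,v));Rr.append((u[-1]+.5,v))
foot=cast(L,.024,p,T)[:,:2];far=cast(Rr,.052,p,T)[:,:2]
def line(w):
    vx,vy,x,y=cv2.fitLine(w.astype(np.float32),cv2.DIST_HUBER,0,1e-4,1e-4).ravel(); return np.array([x,y]),np.arctan2(vy,vx)
pf,a1=line(foot);pr,a2=line(far);b=mask(im,(100,80,40),(130,255,255))
B=[];Bt=[]
for u in range(240,322,3):
    v=np.flatnonzero(b[:150,u]); B.append((u,v[-1]+.5));Bt.append((u,v[0]-.5))
st=cast(B,.052,p,T)[:,:2];pb,a3=line(st);pt,a4=line(cast(Bt,.052,p,T)[:,:2])
yaw=a1%np.pi-np.pi/2; print("yaw",yaw,a2%np.pi-np.pi/2,a3,a4)
ex=np.array([np.cos(yaw),np.sin(yaw)]);ey=np.array([-ex[1],ex[0]])
print("fence face.ex",pf@ex,"far.ex",pr@ex,"thick",(pr-pf)@ex)
print("stop near.ey",pb@ey,"far.ey",pt@ey)
print("dial in bed coords ex,ey",np.array([.614,.1687])@ex,np.array([.614,.1687])@ey)
E
python3 bedfit.py
```

```text
yaw -0.18057239 -0.1801846 -0.18491167 -0.18499647
fence face.ex 0.6343742 far.ex 0.6489317 thick 0.014557513
stop near.ey 0.18760046 far.ey 0.2012915
dial in bed coords ex,ey 0.5737197158530355 0.27622702221274376
```

Emit:
jog_arm:
  rows:
    - [0,-0.002,0.03,-0.03,0,0,50]
    - [0,-0.004,0.07,-0.07,0,0,50]
    - [0,-0.008,0.11,-0.1,0,0,50]
    - [0,-0.01,0.15,-0.13,0,0,50]
    - [0,-0.012,0.19,-0.16,0,0,50]
    - [0,-0.014,0.23,-0.2,0,0,50]
    - [0,-0.016,0.27,-0.23,0,0,50]
    - [0,-0.018,0.31,-0.25,0,0,50]
    - [0,-0.019,0.332,-0.263,-0.001,0.0015,50]
    - [0,-0.019,0.332,-0.263,-0.001,0.0015,50]
    - [0,-0.019,0.332,-0.263,-0.001,0.0015,50]

```text
time: 6.55
tool_pos: [0.51, -0.3115, 0.1987]
tcp_rot: [1.153, 1.246, -1.152]
wrist_force: [0.5, 0.5, 0.2]
width: 0.504
```

Run:
```python
from h import *
im,p,T=look("wrist"); cv2.imwrite("pics/w5.png",im); print(monitor.read_state()["tool_pos"])
for c in blobs(mask(im,(18,130,60),(30,255,255)),200): print(cv2.boundingRect(c),cv2.contourArea(c),*toworld_rect(c,.02,p,T))
```

```text
[ 0.51022197 -0.31088711  0.19872915]
(257, 152, 46, 75) 2882.5 [ 510.1 -313.2   85.7   49. ] -1.45
(465, 110, 57, 49) 1101.0 [ 733.2 -228.6   56.4   51.8] -0.031
```

View pics/w5.png

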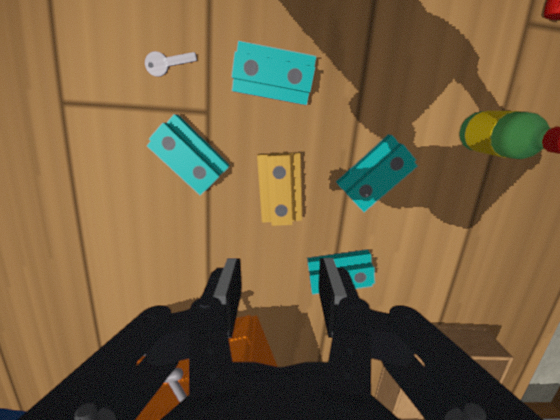

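The brass blank is at (280,188), its bores at about (279,172) and (281,210), with free gaps all round for the fingers. I refine with the bores and the rib edges.

Run:
```python
from h import *
im,p,T=look("wrist")
g=cv2.cvtColor(im,cv2.COLOR_BGR2HSV); m=mask(im,(15,100,50),(32,255,255)); c=[c for c in blobs(m,1000) if cv2.boundingRect(c)[0]<320][0]
f=np.zeros_like(m);cv2.drawContours(f,[c],-1,255,-1); d=f&~cv2.inRange(im,np.array((0,95,95)),np.array((255,255,255)))
cs=[x for x in blobs(d,40)]; ctr=[]
for x in cs:
    M=cv2.moments(x); u=[M["m10"]/M["m00"],M["m01"]/M["m00"]]; print(u,cv2.contourArea(x),cv2.boundingRect(x))
cen=[( cv2.moments(x)["m10"]/cv2.moments(x)["m00"], cv2.moments(x)["m01"]/cv2.moments(x)["m00"]) for x in cs if cv2.boundingRect(x)[2]<20 and 70<cv2.contourArea(x)<250]
w=cast(cen,.026,p,T); print(w,w.mean(0),"ang",np.arctan2(*(w[0]-w[1])[1::-1]))
E=cast(c.reshape(-1,2),.014,p,T)[:,:2]; print(toworld_rect(c,.014,p,T),toworld_rect(c,.0,p,T))
cv2.imwrite("pics/w6.png",cv2.resize(im[140:240,230:330],None,fx=6,fy=6,interpolation=cv2.INTER_CUBIC))
```

```text
[498.56907894736844, 367.70285087719293] 152.0 (487, 361, 21, 23)
[10.146417445482866, 379.0301142263759] 160.5 (0, 345, 24, 66)
[181.26666666666668, 305.3827160493827] 135.0 (158, 298, 40, 15)
[286.39843841728305, 332.1434777503816] 2839.0 (236, 290, 93, 77)
[531.1830227743271, 347.5946169772256] 402.5 (502, 288, 58, 111)
[296.89356277883996, 179.24792861695346] 261.5 (267, 152, 39, 68)
[275.43951745718044, 73.91987812911725] 4048.0 (232, 42, 92, 64)
[415.564867290424, 117.97477699932071] 33613.5 (278, 0, 282, 358)
[170.34997316156736, 143.20188465438062] 5589.0 (47, 0, 187, 356)Traceback (most recent call last):
  File "<stdin>", line 9, in <module>
  File "h.py", line 11, in cast
    uv=np.atleast_2d(np.float64(uv)); d=(uv-[p["cx"],p["cy"]])/[p["fx"],p["fy"]]
                                         ~~^~~~~~~~~~~~~~~~~~
ValueError: operands could not be broadcast together with shapes (1,0) (2,)
```

Run:
```python
from h import *
im=cv2.imread("pics/w5.png"); _,p,T=look("wrist"); o=(262,155); r=im[155:225,262:295]
d=cv2.inRange(cv2.cvtColor(r,cv2.COLOR_BGR2HSV),np.array((0,0,0)),np.array((180,120,130)))
B=[]
for x in blobs(d,15):
    M=cv2.moments(x); u=(M["m10"]/M["m00"]+o[0],M["m01"]/M["m00"]+o[1]); print(np.round(u,1),cv2.contourArea(x),cv2.boundingRect(x))
    bb=cv2.boundingRect(x)
    if bb[2]<20 and 40<cv2.contourArea(x)<250: B.append(u)
w=cast(B,.026,p,T); print(w,w.mean(0)); v=w[0]-w[1];print("ang",np.arctan2(v[1],v[0]))
for row in (165,190,205): print(row,[f"{u}:{im[row,u].tolist()}" for u in range(254,308,3)])
```

```text
[280.9 210.2] 84.0 (14, 50, 11, 11)
[278.9 172.2] 99.0 (11, 12, 13, 12)
[[ 0.51312544 -0.33358973  0.026     ]
 [ 0.5074224  -0.29006243  0.026     ]] [ 0.51027392 -0.31182608  0.026     ]
ang -1.4405163942579366
165 ['254:[83, 130, 168]', '257:[83, 140, 180]', '260:[81, 167, 208]', '263:[78, 164, 205]', '266:[80, 164, 203]', '269:[82, 167, 208]', '272:[80, 165, 207]', '275:[75, 157, 201]', '278:[88, 145, 180]', '281:[79, 143, 183]', '284:[76, 163, 205]', '287:[70, 155, 196]', '290:[54, 119, 156]', '293:[42, 109, 142]', '296:[75, 154, 195]', '299:[71, 149, 191]', '302:[39, 65, 91]', '305:[78, 121, 158]']
190 ['254:[82, 129, 169]', '257:[79, 125, 164]', '260:[80, 158, 198]', '263:[80, 164, 203]', '266:[77, 160, 202]', '269:[75, 159, 201]', '272:[76, 161, 202]', '275:[79, 162, 202]', '278:[75, 159, 200]', '281:[79, 161, 202]', '284:[76, 158, 200]', '287:[75, 158, 198]', '290:[68, 145, 186]', '293:[36, 80, 110]', '296:[69, 142, 181]', '299:[73, 155, 196]', '302:[48, 76, 100]', '305:[76, 120, 159]']
205 ['254:[80, 128, 167]', '257:[80, 125, 165]', '260:[76, 138, 180]', '263:[78, 162, 203]', '266:[81, 161, 203]', '269:[76, 157, 198]', '272:[76, 162, 203]', '275:[75, 163, 204]', '278:[97, 122, 144]', '281:[101, 104, 112]', '284:[93, 128, 158]', '287:[73, 160, 200]', '290:[74, 155, 196]', '293:[40, 87, 114]', '296:[67, 146, 185]', '299:[75, 157, 197]', '302:[48, 82, 112]', '305:[74, 116, 154]']
```

Run:
```python
from h import *
jog([.5103,-.3118,.017],.130)
```

```text
tool y,z [ 0.997  0.08  -0.   ] [ 0.08  -0.997 -0.001] q6 -0.668 shift [ 0.1819 -0.0002  0.0015] rot [-0.0504 -0.0007  0.0001]
```

Emit:
jog_arm:
  rows:
    - [0.04,0,0.0015,-0.05,0,0,50]
    - [0.085,0,0.0015,-0.05,0,0,50]
    - [0.13,0,0.0015,-0.05,0,0,50]
    - [0.16,0,0.0015,-0.05,0,0,50]
    - [0.176,0,0.0015,-0.05,0,0,50]
    - [0.181,0,0.0015,-0.05,0,0,50]
    - [0.181,0,0.0015,-0.05,0,0,50]

```text
time: 7.4
tool_pos: [0.5111, -0.3116, 0.0182]
tcp_rot: [1.113, 1.268, -1.112]
wrist_force: [0.1, -0.7, 0.8]
width: 0.5
```

Emit:
jog_arm:
  rows:
    - [0,0,0,0,0,0,35]
    - [0,0,0,0,0,0,20]
    - [0,0,0,0,0,0,10]
    - [0,0,0,0,0,0,10]
    - [0,0,0,0,0,0,10]
  force: 60

```text
time: 7.9
tool_pos: [0.5126, -0.3126, 0.0208]
tcp_rot: [1.113, 1.264, -1.111]
wrist_force: [-1.7, 1.1, 6.9]
width: 0.254
```

Emit:
jog_arm:
  rows:
    - [-0.02,0,0,0,0,0,10]
    - [-0.06,0,0,0,0,0,10]
    - [-0.1,0,0,0,0,0,10]
    - [-0.1,0,0,0,0,0,10]

```text
time: 8.3
tool_pos: [0.5167, -0.3154, 0.1283]
tcp_rot: [1.112, 1.251, -1.107]
wrist_force: [1.8, -1.0, -3.8]
width: 0.252
```

Run:
```python
from h import *
print(monitor.read_state()["width"],monitor.read_state()["tool_pos"],monitor.read_state()["wrist_force"])
jog([.6117,.0322,.12],-.183)
```

```text
0.2519876608114683 [ 0.51665165 -0.3153539   0.12827396] [ 1.75407607 -1.01759448 -3.83298148]
tool y,z [0.991 0.13  0.013] [ 0.13  -0.991  0.011] q6 -0.72 shift [ 0.0066  0.1393 -0.3324] rot [ 0.3132  0.0085 -0.0149]
```

Emit:
jog_arm:
  rows:
    - [0.001,0.012,-0.03,0.03,0.001,-0.002,10]
    - [0.002,0.029,-0.07,0.07,0.002,-0.005,10]
    - [0.003,0.046,-0.11,0.11,0.004,-0.007,10]
    - [0.004,0.063,-0.15,0.15,0.005,-0.01,10]
    - [0.005,0.08,-0.19,0.19,0.006,-0.012,10]
    - [0.006,0.096,-0.23,0.23,0.007,-0.014,10]
    - [0.0065,0.113,-0.27,0.27,0.008,-0.015,10]
    - [0.0065,0.13,-0.31,0.3,0.0085,-0.015,10]
    - [0.0065,0.139,-0.332,0.313,0.0085,-0.015,10]
    - [0.0065,0.139,-0.332,0.313,0.0085,-0.015,10]
    - [0.0065,0.139,-0.332,0.313,0.0085,-0.015,10]

```text
time: 9.4
tool_pos: [0.6104, 0.0323, 0.1186]
tcp_rot: [1.34, 1.119, -1.343]
wrist_force: [-0.2, 0.4, -4.5]
width: 0.253
```

Run:
```python
from h import *
im,p,T=look("wrist"); cv2.imwrite("pics/w7.png",im[60:420,100:460])
print(monitor.read_state()["tool_pos"],monitor.read_state()["wrist_force"])
jog([.6117,.0322,.049],-.183)
```

```text
[0.61035704 0.03154641 0.11874602] [ 0.37552038 -0.09660267 -4.85988627]
tool y,z [ 0.983 -0.181 -0.002] [-0.181 -0.983  0.001] q6 0.194 shift [ 0.0697  0.0014 -0.001 ] rot [0.0008 0.0009 0.0023]
```

View pics/w7.png

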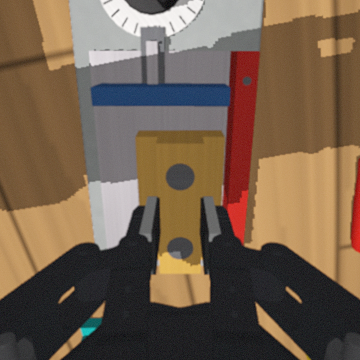

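The blank is held square, with bores at full-image (280,237) and (280,310). The stop is ahead and the fence to the right. I check the blank's centre against the TCP.

Run:
```python
from h import *
_,p,T=look("wrist"); s=monitor.read_state()
yaw=-.1806; E=np.array([[np.cos(yaw),np.sin(yaw)],[-np.sin(yaw),np.cos(yaw)]])
b=cast([[280,237],[280,310],[238,191],[323,191]],s["tool_pos"][2]+.0052,p,T)[:,:2]
print("spacing",np.linalg.norm(b[0]-b[1]),"mid-tcp (ex,ey)",E@(b[:2].mean(0)-s["tool_pos"][:2]),"tcp",E@s["tool_pos"][:2])
e=cast([[238,191],[323,191]],s["tool_pos"][2]-.0068,p,T)[:,:2]; print("end rel tcp",(e-s["tool_pos"][:2])@E.T,"ledge z; width",np.linalg.norm(e[0]-e[1]))
```

```text
spacing 0.044940679451670164 mid-tcp (ex,ey) [-0.00015247  0.00018993] tcp [0.59495436 0.14021566]
end rel tcp [[-0.02225203  0.04376189]
 [ 0.02253619  0.04371933]] ledge z; width 0.04478824175378611
```

Emit:
jog_arm:
  rows:
    - [0.03,0.0014,-0.001,0,0,0.002,10]
    - [0.05,0.0014,-0.001,0,0,0.002,10]
    - [0.062,0.0014,-0.001,0,0,0.002,10]
    - [0.069,0.0014,-0.001,0,0,0.002,10]
    - [0.072,0.0014,-0.001,0,0,0.002,10]
    - [0.0735,0.0014,-0.001,0,0,0.002,10]
    - [0.0735,0.0014,-0.001,0,0,0.002,10]

```text
time: 10.2
tool_pos: [0.6127, 0.0317, 0.0463]
tcp_rot: [1.343, 1.115, -1.342]
wrist_force: [0.7, -0.5, -3.8]
width: 0.253
```

Emit:
jog_arm:
  rows:
    - [0.001,0,0,0,0,0,10]
    - [0.002,0,0,0,0,0,10]
    - [0.0025,0,0,0,0,0,10]

```text
time: 10.5
tool_pos: [0.6135, 0.0317, 0.0449]
tcp_rot: [1.344, 1.114, -1.341]
wrist_force: [-0.8, -0.3, 1.5]
width: 0.253
```

Emit:
jog_arm:
  rows:
    - [0,0,-0.0015,0,0,0,10]
    - [0,0,-0.003,0,0,0,10]
    - [0,0,-0.0045,0,0,0,10]
    - [0,0,-0.0055,0,0,0,10]

```text
time: 10.9
tool_pos: [0.6145, 0.0373, 0.0449]
tcp_rot: [1.344, 1.114, -1.341]
wrist_force: [-0.6, 0.2, -3.9]
width: 0.251
```

Emit:
jog_arm:
  rows:
    - [0.0005,0,-0.0008,0,0,0,10]
    - [0.0005,0,-0.0015,0,0,0,10]

```text
time: 11.1
tool_pos: [0.6146, 0.0375, 0.0449]
tcp_rot: [1.341, 1.113, -1.341]
wrist_force: [-3.1, -6.9, 0.1]
width: 0.25
```

```bash
cat > st.py <<'E'
from h import *
s=monitor.read_state(); yaw=-.1806; E=np.array([[np.cos(yaw),np.sin(yaw)],[-np.sin(yaw),np.cos(yaw)]])
print("tcp ex,ey,z",(E@s["tool_pos"][:2]).round(4),s["tool_pos"][2].round(4),"F ex,ey,z",(E@s["wrist_force"][:2]).round(2),s["wrist_force"][2].round(2),"w",s["width"].round(3))
jog(s["tool_pos"],-.183)
E
python3 st.py
```

```text
Traceback (most recent call last):
  File "st.py", line 3, in <module>
    print("tcp ex,ey,z",(E@s["tool_pos"][:2]).round(4),s["tool_pos"][2].round(4),"F ex,ey,z",(E@s["wrist_force"][:2]).round(2),s["wrist_force"][2].round(2),"w",s["width"].round(3))
                                                                                                                                                                ^^^^^^^^^^^^^^^^
AttributeError: 'float' object has no attribute 'round'
```

Emit:
jog_arm:
  rows:
    - [0.0005,0,0,0,0,0,10]
    - [0.0005,0,0,0,0,0,32]
    - [0.0005,0,0,0,0,0,42]
    - [0,0,0,0,0,0,42]
    - [-0.03,0,0,0,0,0,42]
    - [-0.07,0,0,0,0,0,42]
    - [-0.09,0,0,0,0,0,20]
    - [-0.09,0,0,0,0,0,0]
    - [-0.09,0,0,0,0,0,0]
    - [-0.09,0,0,0,0,0,0]

```text
time: 12.1
tool_pos: [0.6131, 0.0378, 0.1332]
tcp_rot: [1.339, 1.115, -1.344]
wrist_force: [0.4, -0.2, -0.1]
width: -0.004
```

```bash
sed -i 's/s\["width"\].round(3)/round(s["width"],3)/' st.py; python3 st.py
python3 - <<'E'
from h import *
im,p,T=look("wrist"); cv2.imwrite("pics/w8.png",im[60:420,100:460])
E
```

```text
tcp ex,ey,z [0.5964 0.1473] 0.1332 F ex,ey,z [ 0.46 -0.11] -0.14 w -0.004
tool y,z [ 0.983 -0.181  0.   ] [-0.181 -0.983  0.003] q6 0.207 shift [0. 0. 0.] rot [ 0.0009  0.0033 -0.0002]
```

View pics/w8.png

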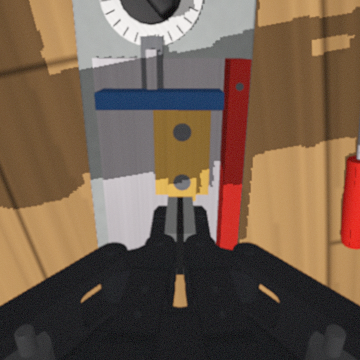

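The blank lies on the bed with its end at the blue stop (crop row 108) and a gap to the fence at right. Next I bring the shut fingers down on the open side, beside the rib and just above the ledge.

Emit:
jog_arm:
  rows:
    - [0.01,-0.02,0,0,0.003,0,0]
    - [0.03,-0.031,0,0,0.003,0,0]
    - [0.06,-0.031,0,0,0.003,0,0]
    - [0.08,-0.031,0,0,0.003,0,0]
    - [0.088,-0.031,0,0,0.003,0,0]
    - [0.0905,-0.031,0,0,0.003,0,0]
    - [0.0905,-0.031,0,0,0.003,0,0]

```text
time: 12.85
tool_pos: [0.5823, 0.0431, 0.0421]
tcp_rot: [1.341, 1.118, -1.343]
wrist_force: [-0.3, 0.1, -0.5]
width: -0.001
```

```bash
python3 st.py
```

```text
tcp ex,ey,z [0.5651 0.147 ] 0.0421 F ex,ey,z [-0.31  0.01] -0.53 w -0.001
tool y,z [ 0.983 -0.181 -0.001] [-0.181 -0.983  0.001] q6 0.214 shift [0. 0. 0.] rot [0.0009 0.0005 0.0011]
```

Emit:
jog_arm:
  rows:
    - [0.001,0.002,0,0,0,0,0]
    - [0.0015,0.004,0,0,0,0,0]
    - [0.0015,0.006,0,0,0,0,0]
    - [0.0015,0.008,0,0,0,0,0]
    - [0.0015,0.01,0,0,0,0,0]
    - [0.0015,0.012,0,0,0,0,0]
    - [0.0015,0.014,0,0,0,0,0]
    - [0.0015,0.016,0,0,0,0,0]

```text
time: 13.65
tool_pos: [0.5977, 0.0403, 0.041]
tcp_rot: [1.341, 1.119, -1.344]
wrist_force: [-4.3, 0.3, 4.6]
width: -0.001
```

```bash
python3 st.py
```

```text
tcp ex,ey,z [0.5807 0.147 ] 0.041 F ex,ey,z [-4.31 -0.51] 4.6 w -0.001
tool y,z [ 0.983 -0.181 -0.002] [-0.181 -0.983  0.001] q6 0.208 shift [0. 0. 0.] rot [0.0009 0.0006 0.0023]
```

Emit:
jog_arm:
  rows:
    - [0.0005,0.002,0,0,0,0,0]
    - [0.0005,0.004,0,0,0,0,0]
    - [0.0005,0.006,0,0,0,0,0]
    - [0.0005,0.008,0,0,0,0,0]
    - [0.0005,0.009,0,0,0,0,0]

```text
time: 14.15
tool_pos: [0.6025, 0.0395, 0.0408]
tcp_rot: [1.337, 1.126, -1.351]
wrist_force: [-16.6, 3.2, 15.9]
width: -0.0
```

```bash
python3 st.py
```

```text
tcp ex,ey,z [0.5856 0.147 ] 0.0408 F ex,ey,z [-16.9    0.21] 15.9 w -0.0
tool y,z [ 0.983 -0.181 -0.012] [-0.181 -0.983  0.001] q6 0.205 shift [0. 0. 0.] rot [0.0006 0.0012 0.0116]
```

Run:
```python
from h import *
im,p,T=look("wrist"); cv2.imwrite("pics/w9.png",cv2.resize(im[100:300,200:400],None,fx=3,fy=3,interpolation=cv2.INTER_CUBIC))
```

```text
(no output)
```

View pics/w9.png

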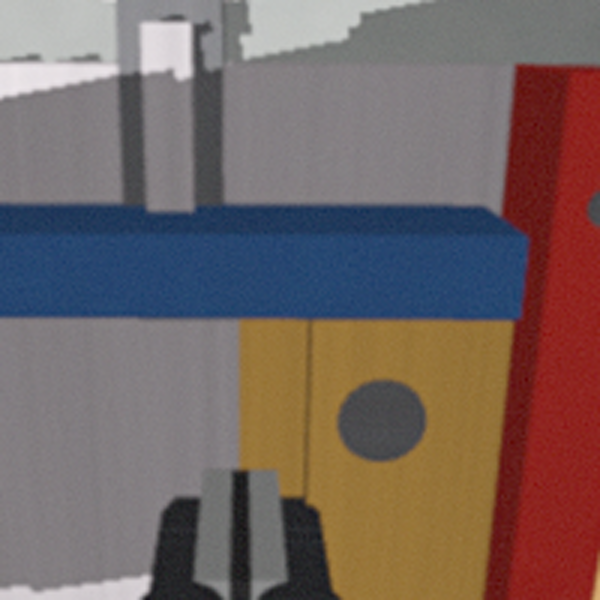

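The picture shows the blank's end under the stop edge (row 318). Its far side reaches the red fence face (col 512→485) with no bed showing. I check the parallelism and distances by casting rays, with the clock nearly still.

```bash
python3 st.py
python3 - <<'E'
from h import *
_,p,T=look("wrist"); f=lambda u:np.array(u)/3+[200,100]-.33
yaw=-.1806; E=np.array([[np.cos(yaw),np.sin(yaw)],[-np.sin(yaw),np.cos(yaw)]])
for n,u,z in(("open edge",[[241,325],[241,460]],.038),("rib edge",[[310,325],[304,480]],.05),("fence side at ledge",[[511,325],[487,590]],.038),("bore",[[382,420]],.05),("stop edge top",[[20,318],[510,318]],.052),("fence foot",[[511,85],[503,190]],.024)):
    print(n,(cast(f(u),z,p,T)[:,:2]@E.T).round(4).tolist())
E
```

```text
tcp ex,ey,z [0.5855 0.147 ] 0.0409 F ex,ey,z [-15.75   0.12] 14.76 w -0.003
tool y,z [ 0.983 -0.181 -0.012] [-0.181 -0.983  0.001] q6 0.205 shift [0. 0. 0.] rot [0.0007 0.0012 0.0117]
open edge [[0.5856, 0.1821], [0.5855, 0.1559]]
rib edge [[0.5967, 0.1861], [0.5964, 0.1583]]
fence side at ledge [[0.6327, 0.1822], [0.6336, 0.1277]]
bore [[0.6091, 0.1695]]
stop edge top [[0.5508, 0.1878], [0.628, 0.188]]
fence foot [[0.6329, 0.222], [0.6331, 0.2035]]
```

Run:
```python
from h import *
from workcell import finish_job
for _ in range(6): imaging.read_camera("wrist"); s=monitor.read_state(); print(s["time"],s["wrist_force"].round(1),s["tool_pos"].round(4))
f=s["wrist_force"]
if f[2]>10 and f[0]<-10: print(finish_job())
```

```text
14.3 [-13.9   3.   14.7] [0.6024 0.0395 0.0409]
14.35 [-14.9   3.8  13.5] [0.6024 0.0395 0.0409]
14.4 [-13.6   2.4  13.8] [0.6024 0.0395 0.0409]
14.45 [-14.1   2.5  13.9] [0.6024 0.0395 0.0409]
14.5 [-14.4   3.1  14.7] [0.6024 0.0395 0.0408]
14.55 [-13.6   3.   14.7] [0.6024 0.0395 0.0409]
the job is handed in; nothing more can be done
None
```

I finished the task and handed it in at 14.55 s, still holding the diagonal push; no verdict is reported.

- **Dial:** I turned it about 0.63 rad clockwise and let go. The picture then showed the white line on the red mark, within a few hundredths of a radian. I didn't look at the dial again after placing the blank. The stop edge had not moved, though (188 mm against 187.6 mm before), so the dial should not have turned.
- **Blank:** I placed it on the bed and slid it to the stop with about 7 N, below the 18 N that would shift the stop. I let go, then used the shut fingers against its ledge and rib to push it to the fence.
- **Last position checks:** The blank's centre measured about 24 mm from the fence face, and its long side was parallel to the fence. Its end was within about 1 mm of the stop.
- **Push:** Over the last readings it held steady at about 14 N towards the fence and 14 N down.
- **Disagreements:** In one early view the fence measured 14.6 mm thick instead of 16 mm, and the bed's angle differed by 0.004 rad between two edges. In the last check, part of the fence line came out 1.5 mm nearer than in the first fit. All are well within the tolerances.
- **Not measured:** I didn't measure the blank's contact forces on the fence and bed directly. I only inferred them from the wrist force. The bystanders were not rechecked at the end.

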